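# Scrape the lunch box clean, fit its nested lids, lift the outer cap alone

## Robot

A 6-joint arm with a two-finger parallel gripper is mounted at the origin on the work surface. World frame = base frame: x ahead of the robot, y to its left, z up, the work surface at z = 0. Lengths are in m, angles in rad, forces in N, time in s.
With the tool pointing down it reaches from about 0.3 to 0.875 m from the base axis. Payload 6.4 kg.
Tool frame: the origin (TCP) lies midway between the tips of the shut fingers; the grasp point (between the pads) lies 19 mm behind it; x points along the fingers, y is the direction in which the jaws open and shut, and the axes are right-handed (so a half turn about x gives the same grasp; the last joint's range is limited). The gripper opens to 85 mm and grips with 20 to 120 N. Pads are 22 mm wide; open, the fingers measure 114 mm over their backs; the gripper's body (76 mm by 85 mm) begins 54 mm behind the grasp point. The pads swing forward as they close: fully open they stand 13 mm farther back than shut.
Start: joints at [-1.392, 0.181, 1.607, -0, 1.354, -0.206], TCP at [0.216, -0.533, 0.231] pointing down, gripper open.
Joint ranges: [-2.99, 2.99], [-0.89, 2.07], [0.3, 2.58], [-1.14, 4.28], [0, 2.63], [-3.12, 3.12]. Speed limits (rad/s): [2.57, 2.57, 3.01, 3.14, 3.14, 3.14].

## Interface

Orientations are given as a unit quaternion [w, x, y, z].
In Python, from bench import ctrl gives the robot as it stands.
- The arm moves only by the tool step_arm, never from a script. Its argument "motion" is a list of rows, each a list of 7 numbers: the shift along the tool's x, y, z in mm, then the turn, a rotation vector about the tool's x, y, z in degrees, then the closure in counts, from 0 (fully open) to 255 (shut). In form: [[tx, ty, tz, rx, ry, rz, hand], ...]. A call has 1 to 10 rows; each row is the pose to reach, as a shift and turn from the pose commanded when the call began, along the tool's axes at that moment; what a row does not reach only later rows make up. A row lasts 1/8 s, in which the tool goes at most 62.5 mm and 10.7 degrees, less where a joint would pass 70% of its speed; a pose out of reach is approached as far as the arm can. A call with a gripper value outside its range is refused whole. The fingers move at their own pace and stop on an object; the grip force is fixed at half the most. Time passes only in rows, so rows that repeat a pose let the fingers close. It gives the time, the measured TCP pose, the force and the opening at its end, in the units of the state.
- ctrl.get_obs(): the state, without advancing time (a new reading comes with each control period).
- ctrl.camera(name): name is "scene" or "top" or "wrist"; returns (picture, depth): 384x512x3 uint8, red, green, blue; 384x512 float32, m along the optical axis (not along the pixel's ray), 0 where there is no reading.
- ctrl.camera_info(name): a dict with "fx", "fy", "cx", "cy" (pixels), "dist_coeffs" ([k1, k2, p1, p2, k3] as OpenCV has them; the pictures are not rectified), "T" (4x4, takes a point from camera to world coordinates); the wrist camera has in their place "hand_eye" (4x4, takes a point from camera to tool coordinates, whose origin is the TCP and whose axes are the tool frame's). Camera axes: x right, y down, z forward; pixel columns grow to the right and rows downward; lengths in m; the calibration is good to about 2 mm. A picture is of the moment at which its call begins: read the wrist's pose just before it. camera_info takes no time and is no camera call.
- ctrl.hand_in(): hands the job in, once; it reports no verdict.
The state is a dict: "time_s": time; "q": joint angles; "dq": joint speeds; "joint_efforts": joint torques, N m; "eef_pos": TCP position; "eef_rot": TCP orientation; "wrist_force": force on the tool from outside, world axes, zero at the start; "torque": the same for the moment, N m; "opening": opening from 0.0 (shut) to 1.0 (fully open).
Only numpy, scipy, OpenCV 4.12 (cv2) and the standard library are available. Lean on these libraries where they do the work, as an engineer would, in place of code of your own. Each camera call takes 0.05 s, during which the arm holds its last target. There are 200 camera calls.

## Task

With the scraper block, first push the four biscuit chips off the top of the lilac lunch box into its yellow catch tray, without touching the chips with the fingers, and set the scraper down on the counter. Then carry the nested lids together by the orange knob, lower them until the white inner lid is fully seated in the round well, let go of the knob and lift the lilac outer cap alone by its collar, leaving the inner lid seated and undisturbed. Finish while still holding the cap level and still, well clear above the knob, and leave the glass bowl and both spoons where they are.

Things in the scene. Friction and masses are not known exactly. Their poses are not given: they have to be found in the camera images.
- lunchbox: (Sizes in mm.) Fixed lilac lunch box in a fixed yellow catch tray; origin on the counter under the box's centre, z up. Box 120 (x) by 170 (y), flat deck 52 above the counter. Tray: floor 4 thick, rim 14 high, x -85 to 85, y -200 to 100, so its open catching part is on the box's -y side. The chips lie on the deck between the well (at y = +35) and the -y edge, within 40 of x = 0 and clear of the well.
- well (a point): Centre of the mouth of the round well, at deck height (52 above the counter), lunch box frame (0, +35). Well 77 mm in diameter, 30 deep.
- deck_edge (a point): Middle of the deck's -y edge, at deck height (52), where chips drop into the tray.
- scraper_center (a point): Centre (28 above its underside) of the loose scraper block, about 0.1 kg, standing upright (mm). Mint base 100 (x) by 26 (y) by 18 high; on it a wooden grip 80 (x) by 20 (y), from 18 to 56 above the underside. Grip it across y. z up.
- scraper: The scraper block as a whole: origin at the centre of its underside, same axes as its centre point.
- knob (a point): Middle of the exposed part of the inner lid's orange knob, a post 20 in diameter standing 24 out of the cap's collar (12 above and below this point). z = lid axis (mm). White lid, 0.12 kg: flange 96 in diameter, top at -36, underside at -41; plug 70 in diameter, underside at -53, on which it first stands on the counter. Seated, the flange lies on the deck: this point is 41 above the deck.
- innerlid: The white inner lid: origin at the centre of the plug's underside, z up.
- collar (a point): Centre of the outer cap's collar, a tube 48 outside, 38 inside, 20 tall. Cap lilac, 0.08 kg; disc 110 in diameter, top at -10, skirt down to -18. z = cap axis (mm). The cap lies loose on the inner lid's flange, knob poking through the collar: lifting the knob carries both lids, lifting the collar takes the cap only. Nested, this point is 22 below the knob point (knob's top 34 above it).
- cap: The lilac outer cap: origin at the centre of the skirt's underside, z up.
- chip0: Loose chip of hard teething biscuit, 22 by 18 by 8 mm, about 10 g, lying on the deck; origin at the centre of its underside.
- chip1: Loose chip of hard teething biscuit, 22 by 18 by 8 mm, about 10 g, lying on the deck; origin at the centre of its underside.
- chip2: Loose chip of hard teething biscuit, 22 by 18 by 8 mm, about 10 g, lying on the deck; origin at the centre of its underside.
- chip3: Loose chip of hard teething biscuit, 22 by 18 by 8 mm, about 10 g, lying on the deck; origin at the centre of its underside.
- bowl: Glass baby bowl, 104 mm in diameter, 50 tall, bystander; origin at the centre of its underside.
- bamboo_spoon: Bamboo spoon, 150 mm long, lying flat, bystander.
- teaspoon: Steel teaspoon, 140 mm long, lying flat, bystander.
Things that resemble listed ones, but are neither listed nor needed, are in the scene too. Leave any blue look-alike of the scraper alone.

How it is judged:
On the way, in this order (a step that is already met when the one before it is completed fails the run):
1. all four chips lie in the catch tray, scraped there with the held scraper (y of chip0 in the frame of lunchbox between -0.2 and -0.084 m and x of chip0 in the frame of lunchbox between -0.085 and 0.085 m and height (world z) of each of chip0, chip1, chip2, chip3 below 0.044 m and y of chip1 in the frame of lunchbox between -0.2 and -0.084 m and x of chip1 in the frame of lunchbox between -0.085 and 0.085 m and y of chip2 in the frame of lunchbox between -0.2 and -0.084 m and x of chip2 in the frame of lunchbox between -0.085 and 0.085 m and y of chip3 in the frame of lunchbox between -0.2 and -0.084 m and x of chip3 in the frame of lunchbox between -0.085 and 0.085 m and contact force between the fingers and scraper above 0.5 N), for 0.1 s.
2. the scraper stands released on the counter (height (world z) of scraper_center below 0.035 m and contact force between scraper and lunchbox below 0.05 N and contact force between the fingers and scraper below 0.05 N and linear speed of scraper below 0.03 m/s), for 0.2 s.
3. the nested lids sit in the well, cap still on the inner lid, knob let go (z of knob in the frame of lunchbox between 0.0895 and 0.0965 m and horizontal distance between knob and well below 0.007 m and angle between knob's own z axis and vertical below 0.06 rad and z of collar in the frame of knob below -0.018 m and horizontal distance between collar and knob below 0.01 m and angle between collar's own z axis and vertical below 0.08 rad and contact force between the fingers and innerlid below 0.05 N), for 0.2 s.
At the end, for the whole second after the job is handed in: Cap held still and within 20 deg of level, collar centre over 140 mm above the counter, touching only the gripper; inner lid seated in the well (height 3.5 mm, centre 7 mm, tilt 3.4 deg), not touched by fingers; four chips in the tray; scraper at rest on the counter, off the tray (all of step 2 and y of chip0 in the frame of lunchbox between -0.2 and -0.084 m and x of chip0 in the frame of lunchbox between -0.085 and 0.085 m and height (world z) of each of chip0, chip1, chip2, chip3 below 0.044 m and y of chip1 in the frame of lunchbox between -0.2 and -0.084 m and x of chip1 in the frame of lunchbox between -0.085 and 0.085 m and y of chip2 in the frame of lunchbox between -0.2 and -0.084 m and x of chip2 in the frame of lunchbox between -0.085 and 0.085 m and y of chip3 in the frame of lunchbox between -0.2 and -0.084 m and x of chip3 in the frame of lunchbox between -0.085 and 0.085 m and z of knob in the frame of lunchbox between 0.0895 and 0.0965 m and horizontal distance between knob and well below 0.007 m and angle between knob's own z axis and vertical below 0.06 rad and height (world z) of collar above 0.14 m and angle between collar's own z axis and vertical below 0.35 rad and linear speed of cap below 0.03 m/s and contact force between the fingers and cap above 0.5 N and contact force between each of cap, the fingers and innerlid below 0.05 N and contact force between cap and lunchbox below 0.05 N); the arm keeps its last pose, push and grip.
It fails at once if a finger or a lid touched a chip (contact force between any of the fingers, innerlid, cap and chip0 above 0.3 N or contact force between any of the fingers, innerlid, cap and chip1 above 0.3 N or contact force between any of the fingers, innerlid, cap and chip2 above 0.3 N or contact force between any of the fingers, innerlid, cap and chip3 above 0.3 N).
It fails at once if the cap came off the inner lid while the inner lid was not seated in the well, or the inner lid was moved while it came off (z of collar in the frame of knob above -0.012 m and not (z of knob in the frame of lunchbox between 0.0895 and 0.0965 m and horizontal distance between knob and well below 0.007 m and angle between knob's own z axis and vertical below 0.06 rad)).
It fails at once if bowl or a spoon was disturbed (over 20 mm) (distance of any of bowl, bamboo_spoon, teaspoon from where it was at the start of the episode above 0.02 m).
It also fails if it takes over 72 s, if anything falls off the work surface, if the arm or the gripper's body presses on something with over 40 N, if the wrist force passes 120 N, or if a joint passes its speed limit or range.

## Working session

There is one attempt and no reset: what is moved stays moved. The work goes in short steps, Python scripts to look and compute and a tool call to move; the robot and the scene stay as the last step left them, time stands still between calls to the robot, and variables do not carry over. Pictures are saved under pics/ and viewed, about 8 in all and at most 12, crops included, and the job is handed in when it is done.

Besides the shell and the picture viewer there is one more tool, called as name([rows], argument=value, ...), one row to a line, values as JSON. step_arm: Moves the arm, as the interface text tells. Its arguments: {"type":"object","properties":{"motion":{"type":"array","items":{"type":"array","items":{"type":"number"}}}},"required":["motion"]}

```bash
mkdir -p pics; ls; cat > h.py <<'E'
import numpy as np, cv2
from bench import ctrl
from scipy.spatial.transform import Rotation as R
def rot(q): return R.from_quat([q[1],q[2],q[3],q[0]])
def snap(name,fn=None):
    o=ctrl.get_obs(); im,d=ctrl.camera(name); i=ctrl.camera_info(name)
    if 'T' in i: T=np.array(i['T'])
    else:
        W=np.eye(4); W[:3,:3]=rot(o['eef_rot']).as_matrix(); W[:3,3]=o['eef_pos']; T=W@np.array(i['hand_eye'])
    np.savez('last_%s.npz'%name,im=im,d=d,T=T,K=[i['fx'],i['fy'],i['cx'],i['cy']],D=np.array(i['dist_coeffs']))
    if fn: cv2.imwrite('pics/'+fn,im[:,:,::-1])
    return im,d
def ld(name): return np.load('last_%s.npz'%name)
def cloud(name):
    s=ld(name); fx,fy,cx,cy=s['K']; K=np.array([[fx,0,cx],[0,fy,cy],[0,0,1]])
    u,v=np.meshgrid(np.arange(512),np.arange(384)); p=np.stack([u,v],-1).reshape(-1,1,2).astype(float)
    n=cv2.undistortPoints(p,K,s['D']).reshape(384,512,2); d=s['d'][...,None]
    P=np.concatenate([n*d,d],-1)@s['T'][:3,:3].T+s['T'][:3,3]
    P[s['d']==0]=np.nan
    return P,s['im']
E
python3 - <<'E'
from h import *
for n in ('top','scene'): snap(n)
a=ld('top')['im'];print(ld('top')['T'])
cv2.imwrite('pics/top0.png',cv2.resize(a,(800,600),interpolation=cv2.INTER_CUBIC)[:,:,::-1])
cv2.imwrite('pics/scene0.png',cv2.resize(ld('scene')['im'],(800,600))[:,:,::-1])
o=ctrl.get_obs();print(o)
E
```

```text
pics
[[ 0.02811402 -0.99626232  0.0816762   0.49270586]
 [-0.99952177 -0.0290703  -0.01054245 -0.03324198]
 [ 0.0128774  -0.08134075 -0.99660316  1.16426245]
 [ 0.          0.          0.          1.        ]]
{'time_s': 0.1, 'q': array([-1.39229779e+00,  1.81438116e-01,  1.60784961e+00,  1.93758618e-06,
        1.35382413e+00, -2.06286207e-01]), 'dq': array([-0.00183396, -0.00145842, -0.00263558, -0.00053426,  0.00060015,
       -0.00108702]), 'joint_efforts': array([ 3.25671399e-04, -4.45876300e+01, -3.52236986e+01, -2.45658057e-04,
        4.19065604e-03,  9.70827898e-06]), 'eef_pos': array([ 0.21577032, -0.53247126,  0.23051858]), 'eef_rot': array([ 0.134667  ,  0.69406834,  0.13574111, -0.69405208]), 'wrist_force': array([-0.07555323, -0.05153389,  0.70031269]), 'torque': array([ 0.01812598, -0.021848  , -0.01340989]), 'opening': 0.9979214863780325}
```

View pics/top0.png

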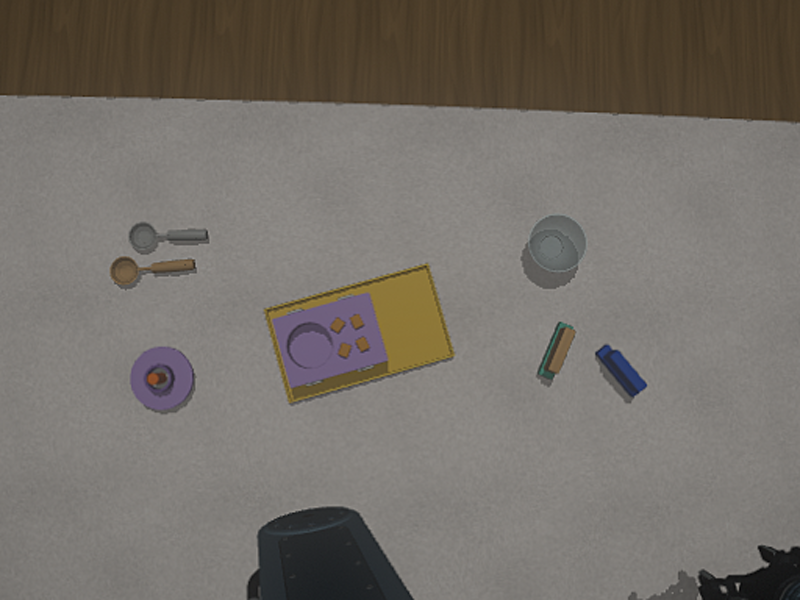

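View pics/scene0.png

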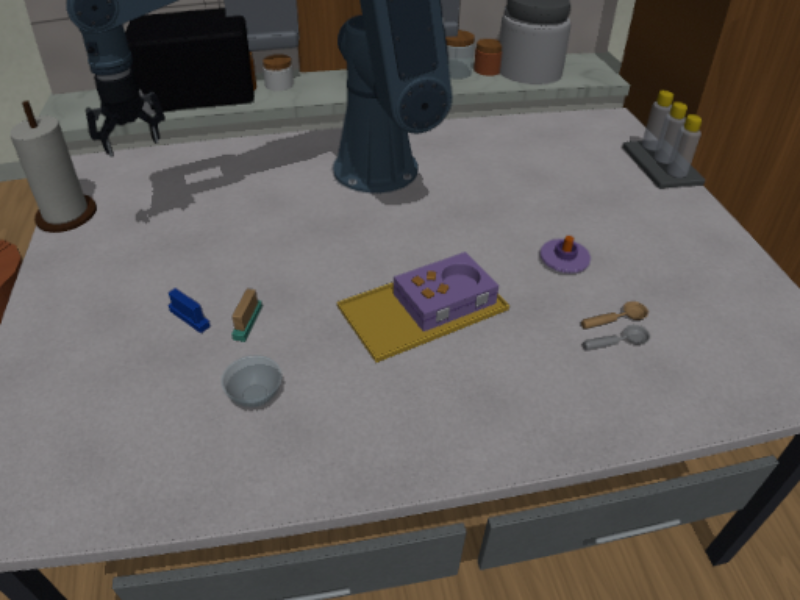

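Top view at 800 px: the mint and wood scraper is at (556,350), next to its blue look-alike at (621,371), which I leave alone. The lunch box is at (330,345) with its well at (310,345), and the catch tray opens to the right (-y). The nested lids are at (162,379) with the knob at about (155,379). The bowl is at (555,245) and the spoons at (155,240-270). Next I measure positions from colour and depth.

```bash
cat > m.py <<'E'
from h import *
P,im=cloud('top'); hsv=cv2.cvtColor(im,cv2.COLOR_RGB2HSV); H,S,V=hsv[...,0].astype(int),hsv[...,1],hsv[...,2]
z=P[...,2]; u,v=np.meshgrid(np.arange(512),np.arange(384))
def rect(m,n):
    p=P[m][:,:2]*1000; r=cv2.minAreaRect(p.astype(np.float32)); 
    print(n,len(p),'rect',np.round(r[0],1),np.round(r[1],1),round(r[2],1),'mean',p.mean(0).round(1),'z',np.round(np.nanpercentile(z[m],[5,50,95])*1000,1)); return r
print('counter z',np.nanmedian(z[100:120,200:300]))
def reg(a,b,c,d): return (u>a*.64)&(u<b*.64)&(v>c*.64)&(v<d*.64)
box=reg(255,465,255,410)
lil=(H>120)&(H<150)&(S>40)
for name,(uu,vv) in dict(deck=(375,330),chip=(357,321),tray=(410,320),mint=(545,372),wood=(565,345),cap=(140,380),knob=(153,379)).items():
    print(name,hsv[int(vv*.64),int(uu*.64)],P[int(vv*.64),int(uu*.64)].round(4))
dk=box&(z>.045)&(z<.065)
rect(dk,'deck')
rect(box&(H>18)&(H<30)&(S>100),'tray')
rect(box&(H>18)&(H<30)&(S>100)&(z<.03),'traylow')
ch=box&(H<18)&(S>80)&(z>.045)
n,l,st,c=cv2.connectedComponentsWithStats(ch.astype(np.uint8))
for i in range(1,n):
    if st[i,4]>8: rect(l==i,'chip')
w=box&(z<.045)&(z>.01)&lil&reg(285,335,318,372); rect(w,'well floor/wall')
sc=reg(530,585,315,385)
rect(sc&(z>.045),'wood'); rect(sc&(z>.01)&(z<.03),'mint'); rect(sc&(z>.01),'all')
cp=reg(120,205,340,420)
rect(cp&(z>.02),'lid all'); rect(cp&(z>.06),'hi'); rect(cp&(H<15)&(S>100),'orange')
E
python3 m.py
```

```text
counter z 0.0005292233544920144
deck [136  61 126] [ 0.5365 -0.0228  0.0546]
chip [ 16 142 126] [0.551  0.0089 0.062 ]
tray [ 22 156 142] [ 0.5597 -0.0823  0.0016]
mint [80 84 82] [ 0.4729 -0.3178  0.0173]
wood [ 16  99 118] [ 0.5218 -0.3428  0.0541]
cap [136  62 120] [0.4395 0.3824 0.0203]
knob [ 11 175 134] [0.4449 0.3452 0.0654]
deck 2349 rect [518.2  54.4] [129.7 168.8] 17.9 mean [520.7  45.3] z [48.2 52.3 60.1]
tray 3696 rect [536.3   5.9] [170.2 296.6] 18.1 mean [nan nan] z [ 0.6  4.6 14.4]
traylow 3680 rect [533.4   6.9] [170.5 302.4] 17.0 mean [544.8 -35.8] z [ 0.6  4.6 14.3]
chip 46 rect [550.4   9.3] [20.2 15.2] 28.2 mean [550.1   9.3] z [56.6 60.1 62.8]
chip 50 rect [543.3  41.4] [16.5 20.9] 54.8 mean [542.9  41.5] z [55.  60.  61.9]
chip 46 rect [512.3  -1.3] [19.8 16.3] 28.3 mean [511.9  -1.2] z [56.5 59.9 63. ]
chip 45 rect [501.7  28.4] [15.7 20. ] 76.1 mean [501.4  28. ] z [56.6 60.1 63.3]
well floor/wall 625 rect [507.8  89.9] [75.6 70.5] 1.7 mean [507.7  89.7] z [18.6 22.3 27.5]
wood 251 rect [ 511.4 -338. ] [21.  80.5] 67.4 mean [ 511.1 -336.8] z [49.3 55.5 58.8]
mint 150 rect [ 511.7 -337.3] [ 25.7 100.7] 67.9 mean [ 508.9 -329.7] z [10.8 17.9 27.5]
all 441 rect [ 511.7 -337.3] [ 25.7 100.7] 67.9 mean [ 510.4 -333.6] z [14.5 52.3 58.2]
lid all 890 rect [445.7 343. ] [104.5 106.5] 31.9 mean [445.1 342.5] z [20.3 22.5 52.8]
hi 38 rect [444.7 344.2] [16.4 15.5] 18.8 mean [444.5 343.4] z [60.9 64.2 68.2]
orange 64 rect [444.3 349.4] [16.  29.3] 4.0 mean [nan nan] z [28.2 61.6 67.1]
```

```bash
cat > goto.py <<'E'
# usage: goto.py x y z a_deg  (mm, world; a = heading of tool y, tool pointing down)
import sys
from h import *
o=ctrl.get_obs(); M=rot(o['eef_rot']); p=np.array(o['eef_pos'])*1000
a0=np.degrees(np.arctan2(*M.as_matrix()[:2,1][::-1]))
print('t',o['time_s'],'tcp',p.round(1),'a',a0.round(2),'tilt x',M.as_matrix()[:,0].round(4),'q',o['q'].round(2),'F',np.round(o['wrist_force'],1),'open',round(o['opening'],3))
v=[float(x) for x in sys.argv[1:]]
for k in range(0,len(v),4):
    t=np.array(v[k:k+3]); a=np.radians(v[k+3])
    X=np.array([0,0,-1]);Y=np.array([np.cos(a),np.sin(a),0]);D=R.from_matrix(np.c_[X,Y,np.cross(X,Y)])
    print(v[k:k+4],'->',M.inv().apply(t-p).round(1),(M.inv()*D).as_rotvec(degrees=True).round(2))
E
python3 goto.py 511.5 -337.5 140 67.9 511.5 -337.5 140 -112.1
python3 - <<'E'
from h import *
s=ld('top')['im']; sc=ld('scene')['im']
a=cv2.resize(s[195:260,335:420],(520,400),interpolation=cv2.INTER_CUBIC)
b=cv2.resize(s[210:275,75:135],(280,400),interpolation=cv2.INTER_CUBIC)[:400]
cv2.imwrite('pics/crop1.png',np.hstack([a,b[:, :280]])[:,:,::-1])
E
```

```text
t 0.1 tcp [ 215.8 -532.5  230.5] a -67.95 tilt x [-3.0e-04  1.5e-03 -1.0e+00] q [-1.39  0.18  1.61  0.    1.35 -0.21] F [-0.1 -0.1  0.7] open 0.998
[511.5, -337.5, 140.0, 67.9] -> [  90.7  -69.6 -347.3] [-1.3585e+02 -1.1000e-01  2.0000e-02]
[511.5, -337.5, 140.0, -112.1] -> [  90.7  -69.6 -347.3] [4.415e+01 2.000e-02 9.000e-02]
```

View pics/crop1.png

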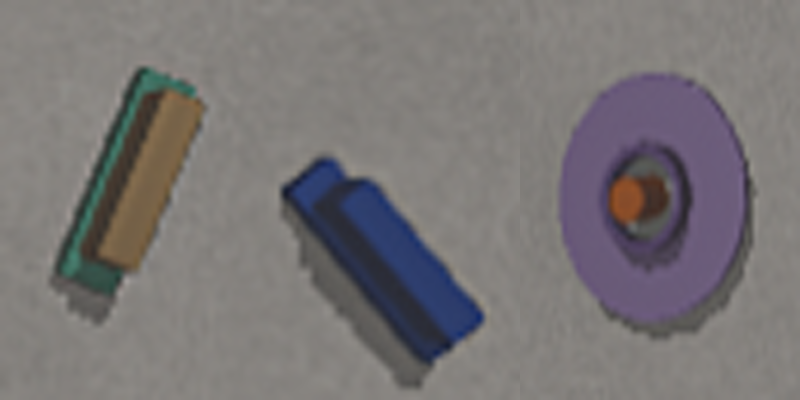

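The crop shows the mint base with the wooden grip at (125,190), which is the target. The blue block at (385,260) stays alone. The lids are at (655,200). I move over the scraper with the gripper part-closed.

step_arm([
  [15, -12, -58, 9, 0, 0, 100],
  [30, -23, -116, 18, 0, 0, 100],
  [45, -35, -174, 27, 0, 0, 100],
  [60, -46, -231, 36, 0, 0, 100],
  [76, -58, -289, 44.15, 0, 0, 100],
  [90.7, -69.6, -347.3, 44.15, 0, 0, 100],
  [90.7, -69.6, -347.3, 44.15, 0, 0, 100],
  [90.7, -69.6, -347.3, 44.15, 0, 0, 100],
  [90.7, -69.6, -347.3, 44.15, 0, 0, 100],
])

```text
time_s: 1.23
eef_pos: [0.5108, -0.3392, 0.1409]
eef_rot: [-0.136, 0.694, -0.136, -0.694]
wrist_force: [0.8, 0.7, 0.1]
opening: 0.607
```

```bash
python3 goto.py 511.5 -337.5 25 -112.1; python3 - <<'E'
from h import *
snap('wrist','w1.png')
E
```

```text
t 1.225 tcp [ 510.8 -339.2  140.9] a -112.2 tilt x [ 1.e-04 -5.e-04 -1.e+00] q [-0.78  0.35  1.58 -0.    1.2   1.18] F [0.8 0.7 0.1] open 0.607
[511.5, -337.5, 25.0, -112.1] -> [115.9  -1.9   0. ] [-0.1  -0.02 -0.02]
```

View pics/w1.png

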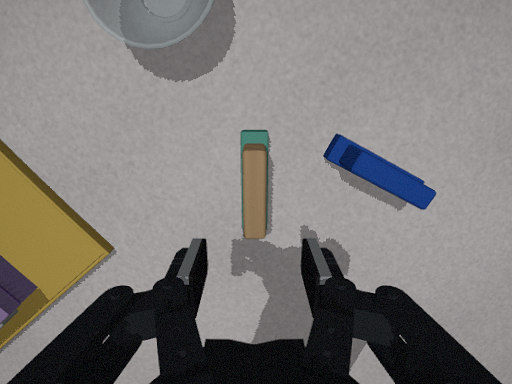

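The wrist view shows the grip upright at columns 243-268, centred between the fingers at about column 255. I descend and grip.

step_arm([
  [40, -1, 0, 0, 0, 0, 100],
  [80, -1.9, 0, 0, 0, 0, 100],
  [105, -1.9, 0, 0, 0, 0, 100],
  [115.9, -1.9, 0, 0, 0, 0, 100],
  [115.9, -1.9, 0, 0, 0, 0, 255],
  [115.9, -1.9, 0, 0, 0, 0, 255],
  [115.9, -1.9, 0, 0, 0, 0, 255],
  [115.9, -1.9, 0, 0, 0, 0, 255],
  [115.9, -1.9, 0, 0, 0, 0, 255],
])

```text
time_s: 2.4
eef_pos: [0.513, -0.3371, 0.026]
eef_rot: [-0.135, 0.695, -0.136, -0.693]
wrist_force: [-1.1, -0.0, 6.5]
opening: 0.22
```

```bash
python3 goto.py 511 -337 150 -112.1  530 -30 160 -72.7
```

```text
t 2.4 tcp [ 513.  -337.1   26. ] a -112.1 tilt x [ 0.0014 -0.0017 -1.    ] q [-0.77  0.51  1.63 -0.    1.    1.18] F [-1.1 -0.   6.5] open 0.22
[511.0, -337.0, 150.0, -112.1] -> [-124.     0.8    1.7] [ 0.   -0.11 -0.06]
[530.0, -30.0, 160.0, -72.7] -> [-134.4 -290.8   99.5] [-39.4   -0.09  -0.09]
```

step_arm([
  [-30, 0, 0, 0, 0, 0, 255],
  [-75, 0, 0, 0, 0, 0, 255],
  [-124, 0.8, 1.7, 0, -0.1, 0, 255],
  [-124, 0.8, 1.7, 0, -0.1, 0, 255],
])

```text
time_s: 2.9
eef_pos: [0.5128, -0.3385, 0.1538]
eef_rot: [-0.134, 0.696, -0.137, -0.692]
wrist_force: [0.4, -0.5, -0.8]
opening: 0.226
```

```bash
python3 goto.py 513.4 66.1 150 -72.7
```

```text
t 2.9 tcp [ 512.8 -338.5  153.8] a -112.09 tilt x [ 0.005  -0.0056 -1.    ] q [-0.78  0.34  1.58 -0.    1.22  1.18] F [ 0.4 -0.5 -0.8] open 0.226
[513.4, 66.1, 150.0, -72.7] -> [   1.5 -375.1  151.6] [-39.39  -0.3   -0.32]
```

step_arm([
  [0, -44, 18, -4, 0, 0, 255],
  [0, -88, 36, -9, 0, 0, 255],
  [0, -132, 54, -14, 0, 0, 255],
  [0, -176, 71, -19, 0, 0, 255],
  [0, -220, 89, -24, 0, 0, 255],
  [0, -264, 107, -29, 0, 0, 255],
  [1, -308, 125, -34, 0, 0, 255],
  [1.5, -350, 142, -39.4, -0.3, -0.3, 255],
  [1.5, -375.1, 151.6, -39.4, -0.3, -0.3, 255],
  [1.5, -375.1, 151.6, -39.4, -0.3, -0.3, 255],
])

```text
time_s: 4.15
eef_pos: [0.5099, 0.07, 0.1461]
eef_rot: [-0.105, -0.696, -0.11, 0.702]
wrist_force: [-1.0, -0.2, -1.3]
opening: 0.223
```

step_arm([
  [0, 0, 0, 0, 0, 0, 255],
  [0, 0, 0, 0, 0, 0, 255],
])

```text
time_s: 4.4
eef_pos: [0.511, 0.0672, 0.1471]
eef_rot: [-0.103, -0.697, -0.108, 0.701]
wrist_force: [0.3, 0.9, -0.9]
opening: 0.225
```

```bash
python3 goto.py 513.4 66.1 95 -72.7 513.4 66.1 79.5 -72.7;  python3 - <<'E'
from h import *
snap('wrist','w2.png')
E
```

```text
t 4.4 tcp [511.   67.2 147.1] a -72.78 tilt x [-0.0071  0.0059 -1.    ] q [-0.1   0.15  1.83  0.01  1.17  1.16] F [ 0.3  0.9 -0.9] open 0.225
[513.4, 66.1, 95.0, -72.7] -> [52.1  2.1 -2.2] [-0.08  0.29  0.44]
[513.4, 66.1, 79.5, -72.7] -> [67.6  2.3 -2.3] [-0.08  0.29  0.44]
```

View pics/w2.png

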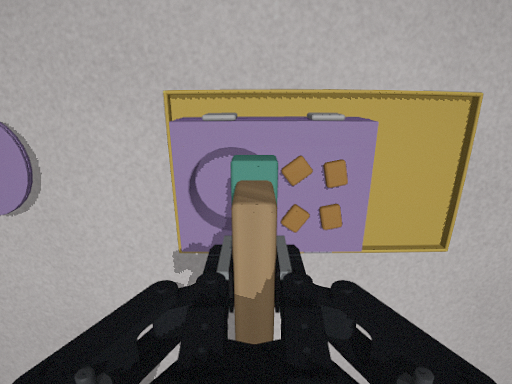

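The wrist view shows the four chips at (297,170), (335,173), (295,217) and (331,216). The scraper is held over the well at columns 232-278, aligned with the box, and the deck edge is at column 370. I use this depth image to check the scraper's tilt and refine the box pose.

```bash
cat > wm.py <<'E'
from h import *
P,im=cloud('wrist'); hsv=cv2.cvtColor(im,cv2.COLOR_RGB2HSV); H,S=hsv[...,0].astype(int),hsv[...,1].astype(int); z=P[...,2]*1000
u,v=np.meshgrid(np.arange(512),np.arange(384))
print('counter',np.nanmedian(z[20:60,100:400]))
for r in (195,215,235,260,280,300): print('grip',r,(P[r,244:266]*1000).mean(0).round(1))
print('mint',(P[162:174,238:272]*1000).mean((0,1)).round(1))
dk=(H>120)&(H<150)&(S>40)&(z>42)&(z<60)&(u>165); print('deckz',np.median(z[dk]))
p=P[dk][:,:2]*1000
r=cv2.minAreaRect(P[(H>18)&(H<32)&(S>100)&(z>8)&(z<20)&(v<256)][:,:2].astype(np.float32)*1000);print('rim',r)
far=dk&(v<122); e=P[dk&(u>340)][:,:2]*1000
yaw=np.radians(17.3)
C=np.array([519.2,54.3]);ex=np.array([np.cos(yaw),np.sin(yaw)]);ey=np.array([-ex[1],ex[0]])
b=np.c_[(p-C)@ex,(p-C)@ey]; print('deck box-frame extents x',np.percentile(b[:,0],[.2,99.8]),'y',np.percentile(b[:,1],[.2,99.8]))
L=np.array([np.c_[(p-C)@ex,(p-C)@ey][np.abs(b[:,0]-x)<3][:,1].min() for x in range(-10,56,5)]);print('-y edge',L.round(1))
L=np.array([b[np.abs(b[:,1]-y)<3][:,0].max() for y in range(-80,80,10)]);print('+x edge',L.round(1))
w=(H>120)&(H<150)&(u>170)&(z<42)&(z>15)&(v>130)&(v<235);q=P[w][:,:2]*1000; bb=np.c_[(q-C)@ex,(q-C)@ey];print('well',bb.min(0),bb.max(0))
E
python3 wm.py
```

```text
counter -0.25562344209914545
grip 195 [549.   77.6 165.2]
grip 215 [544.3  76.1 176.4]
grip 235 [535.2  73.3 176.5]
grip 260 [523.2  69.5 176.5]
grip 280 [512.9  66.3 176.6]
grip 300 [502.2  63.  176.9]
mint [554.7  79.6 138.4]
deckz 51.70824762745564
rim ((532.7852172851562, 4.6173248291015625), (169.6693115234375, 300.0621032714844), 17.394962310791016)
deck box-frame extents x [-61.19387338  58.10297582] y [-85.88558557  83.13083318]
-y edge [-86.  -85.9 -85.9 -85.9 -86.3 -86.  -86.1 -86.3 -86.3 -85.9 -86.2 -86.1
 -86.  -86.1]
+x edge [58.1 58.  58.5 58.1 57.9 58.3 58.2 58.2 58.1 58.1 58.  58.  57.8 58.
 58.  58. ]
well [-40.9812282   14.77734277] [30.41462262 71.81658113]
```

```bash
python3 goto.py 512 64.3 90 -72.6 512 64.3 80 -72.6
```

```text
t 4.45 tcp [511.1  67.2 147.2] a -72.79 tilt x [-0.0069  0.0059 -1.    ] q [-0.1   0.15  1.83  0.01  1.17  1.17] F [ 0.5 -0.8 -1. ] open 0.222
[512.0, 64.3, 90.0, -72.6] -> [57.2  3.4 -0.3] [-0.19  0.28  0.44]
[512.0, 64.3, 80.0, -72.6] -> [67.2  3.5 -0.3] [-0.19  0.28  0.44]
```

step_arm([
  [25, 3.4, -0.3, -0.2, 0.3, 0.4, 255],
  [45, 3.4, -0.3, -0.2, 0.3, 0.4, 255],
  [57, 3.4, -0.3, -0.2, 0.3, 0.4, 255],
  [63, 3.5, -0.3, -0.2, 0.3, 0.4, 255],
  [67.2, 3.5, -0.3, -0.2, 0.3, 0.4, 255],
  [67.2, 3.5, -0.3, -0.2, 0.3, 0.4, 255],
  [67.2, 3.5, -0.3, -0.2, 0.3, 0.4, 255],
])

```text
time_s: 5.32
eef_pos: [0.5125, 0.0653, 0.0808]
eef_rot: [0.107, 0.699, 0.108, -0.698]
wrist_force: [0.5, 0.0, -0.6]
opening: 0.22
```

```bash
python3 goto.py 512 64.3 80 -72.6 543.7 -36.8 80 -72.6
```

```text
t 5.325 tcp [512.5  65.3  80.8] a -72.5 tilt x [ 1.5e-03  8.0e-04 -1.0e+00] q [-0.1   0.24  1.87  0.    1.03  1.16] F [ 0.5  0.  -0.6] open 0.22
[512.0, 64.3, 80.0, -72.6] -> [0.8 0.8 0.7] [ 0.1  -0.1   0.02]
[543.7, -36.8, 80.0, -72.6] -> [  0.7 106.8   0.9] [ 0.1  -0.1   0.02]
```

step_arm([
  [0.7, 8, 0, 0, 0, 0, 255],
  [0.7, 18, 0, 0, 0, 0, 255],
  [0.7, 28, 0.2, 0, 0, 0, 255],
  [0.7, 38, 0.3, 0, 0, 0, 255],
  [0.7, 48, 0.4, 0, 0, 0, 255],
  [0.7, 58, 0.5, 0, 0, 0, 255],
  [0.7, 66, 0.6, 0, 0, 0, 255],
  [0.7, 74, 0.7, 0, 0, 0, 255],
  [0.7, 82, 0.8, 0, 0, 0, 255],
  [0.7, 90, 0.9, 0, 0, 0, 255],
])

```text
time_s: 6.58
eef_pos: [0.5384, -0.0212, 0.0795]
eef_rot: [0.107, 0.699, 0.108, -0.699]
wrist_force: [0.3, -0.6, 0.1]
opening: 0.222
```

step_arm([
  [0, 8, 0, 0, 0, 0, 255],
  [0, 16, 0, 0, 0, 0, 255],
  [0, 20, 0, 0, 0, 0, 255],
  [0, 20, 0, 0, 0, 0, 255],
  [0, 20, 0, 0, 0, 0, 255],
])

```text
time_s: 7.2
eef_pos: [0.5441, -0.0397, 0.0794]
eef_rot: [0.107, 0.699, 0.108, -0.699]
wrist_force: [-0.2, -0.6, -0.8]
opening: 0.226
```

```bash
python3 goto.py 543.7 -36.8 80 -72.6; cat > chips.py <<'E'
from h import *
snap('top'); P,im=cloud('top'); hsv=cv2.cvtColor(im,cv2.COLOR_RGB2HSV); H,S=hsv[...,0].astype(int),hsv[...,1].astype(int)
C=np.array([517.8,52.5]);y=np.radians(17.4);ex=np.array([np.cos(y),np.sin(y)]);ey=np.array([-ex[1],ex[0]])
m=(H<19)&(S>110); n,l,st,c=cv2.connectedComponentsWithStats(m.astype(np.uint8))
for i in range(1,n):
    if 10<st[i,4]<400:
        p=np.nanmedian(P[l==i],0)*1000; d=p[:2]-C; print(st[i,4],c[i].round(),p.round(),'box',round(d@ex,1),round(d@ey,1))
E
python3 chips.py; python3 - <<'E'
from h import *
a=ld('top')['im'][150:270,160:320]; cv2.imwrite('pics/t3.png',cv2.resize(a,(800,600),interpolation=cv2.INTER_CUBIC)[:,:,::-1])
E
```

```text
t 7.2 tcp [544.1 -39.7  79.4] a -72.5 tilt x [ 3.0e-04  1.1e-03 -1.0e+00] q [-0.29  0.3   1.79  0.    1.04  0.97] F [-0.2 -0.6 -0.8] open 0.226
[543.7, -36.8, 80.0, -72.6] -> [-0.6 -2.9 -0.5] [ 0.1  -0.04  0.05]
13 [151.  38.] [1375.  431. -748.] box 931.0 104.4
15 [457.  52.] [ 1356. -1032.  -750.] box 475.6 -1286.0
25 [34. 60.] [1251.  978. -748.] box 976.7 663.9
18 [90. 61.] [1251.  712. -747.] box 896.7 410.2
18 [118.  62.] [1250.  576. -750.] box 855.2 281.1
17 [235.  65.] [1250.   29. -748.] box 691.6 -241.4
14 [264.  66.] [1250. -105. -749.] box 651.7 -369.2
16 [384.  71.] [1247. -672. -749.] box 479.2 -909.3
17 [411.  72.] [1247. -804. -748.] box 439.6 -1035.6
15 [439.  73.] [1250. -943. -752.] box 401.1 -1168.6
20 [472.  75.] [ 1248. -1104.  -749.] box 350.7 -1321.4
19 [497.  76.] [ 1248. -1219.  -748.] box 316.6 -1431.2
56 [ 98. 241.] [447. 343.  63.] box 19.0 298.0
183 [500. 376.] [ 106. -749.    9.] box -632.5 -641.5
```

View pics/t3.png

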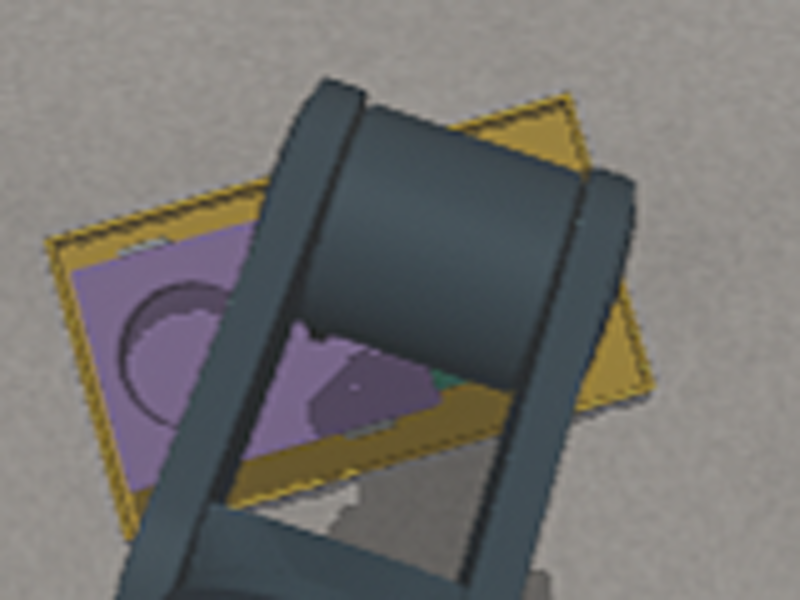

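The arm hides the tray in this view. I lift and check with the wrist camera.

step_arm([
  [-30, 0, 0, 0, 0, 0, 255],
  [-80, 0, 0, 0, 0, 0, 255],
  [-110, -30, 0, 0, 0, 0, 255],
  [-120, -60, 30, 0, 0, 0, 255],
  [-120, -60, 50, 0, 0, 0, 255],
  [-120, -60, 50, 0, 0, 0, 255],
  [-120, -60, 50, 0, 0, 0, 255],
])

```text
time_s: 8.12
eef_pos: [0.4791, 0.0022, 0.1996]
eef_rot: [0.107, 0.699, 0.108, -0.698]
wrist_force: [1.3, 0.0, -1.2]
opening: 0.222
```

```bash
sed -i "s/snap('top'); P,im=cloud('top')/import sys;k=sys.argv[1];snap(k,'%s_%d.png'%(k,ctrl.get_obs()['time_s']*100)); P,im=cloud(k)/" chips.py; python3 chips.py wrist; python3 goto.py 515 -320 150 -112.1; ls pics
```

```text
305 [312.  97.] [575. -36.  12.] box 28.0 -101.1
293 [328. 118.] [559. -60.  12.] box 6.2 -119.7
11 [276. 212.] [515.   3. 227.] box -17.4 -46.9
t 8.175 tcp [479.2   2.1 199.5] a -72.52 tilt x [ 1.e-03  9.e-04 -1.e+00] q [-0.24 -0.01  1.88  0.    1.27  1.02] F [ 0.5  0.2 -0.3] open 0.223
[515.0, -320.0, 150.0, -112.1] -> [ 49.2 318.   62.7] [39.58 -0.06  0.06]
crop1.png
scene0.png
t3.png
top0.png
w1.png
w2.png
wrist_812.png
```

View pics/wrist_812.png

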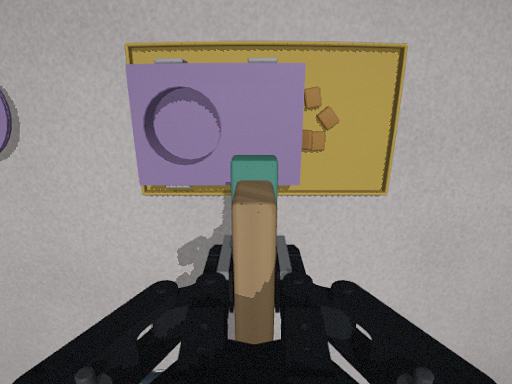

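All four chips are in the tray, at (312,97), (328,118), (307,140) and (319,140); the last two touch. I check that pair's y and height.

```bash
python3 - <<'E'
from h import *
P,im=cloud('wrist'); hsv=cv2.cvtColor(im,cv2.COLOR_RGB2HSV); H,S=hsv[...,0].astype(int),hsv[...,1].astype(int)
C=np.array([517.8,52.5]);y=np.radians(17.4);ex=np.array([np.cos(y),np.sin(y)]);ey=np.array([-ex[1],ex[0]])
for c in range(298,328,2):
    p=P[140,c]*1000; d=p[:2]-C; print(c,H[140,c],S[140,c],'box',round(d@ex,1),round(d@ey,1),round(p[2],1))
E
sed -i 's/<400/<1500/' chips.py;
```

```text
298 134 61 box -12.7 -81.3 52.4
300 134 64 box -12.6 -83.3 52.8
302 11 97 box -18.4 -91.7 14.1
304 17 147 box -17.9 -93.5 17.2
306 17 149 box -17.8 -95.6 17.7
308 16 145 box -17.4 -97.3 20.6
310 17 147 box -17.4 -99.6 20.4
312 17 152 box -18.1 -102.7 16.0
314 17 142 box -18.8 -106.0 11.2
316 17 144 box -18.6 -108.1 11.9
318 17 143 box -18.6 -110.4 12.1
320 17 147 box -18.5 -112.7 12.3
322 17 143 box -18.6 -115.0 12.0
324 16 149 box -18.7 -117.5 11.2
326 23 145 box -19.9 -121.9 2.7
```

All are at y <= -92 in the box frame and low enough. I carry the scraper back to its original spot.

step_arm([
  [5, 40, 8, 5, 0, 0, 255],
  [10, 80, 16, 10, 0, 0, 255],
  [15, 120, 24, 15, 0, 0, 255],
  [20, 160, 32, 20, 0, 0, 255],
  [28, 200, 40, 25, 0, 0, 255],
  [35, 240, 48, 30, 0, 0, 255],
  [42, 280, 56, 35, 0, 0, 255],
  [49, 318, 62.7, 39.6, 0, 0, 255],
  [49, 318, 62.7, 39.6, 0, 0, 255],
  [49, 318, 62.7, 39.6, 0, 0, 255],
])

```text
time_s: 9.43
eef_pos: [0.5143, -0.3196, 0.1494]
eef_rot: [0.136, -0.694, 0.135, 0.694]
wrist_force: [-0.6, 1.1, -0.4]
opening: 0.222
```

```bash
python3 goto.py 512 -335 27 -112.1
```

```text
t 9.425 tcp [ 514.3 -319.6  149.4] a -112.09 tilt x [-3.0e-04  2.2e-03 -1.0e+00] q [-0.75  0.33  1.6   0.    1.22  1.2 ] F [-0.6  1.1 -0.4] open 0.222
[512.0, -335.0, 27.0, -112.1] -> [122.4  15.4  -3.8] [0.01 0.07 0.11]
```

step_arm([
  [30, 15.4, -3.8, 0, 0.1, 0.1, 255],
  [60, 15.4, -3.8, 0, 0.1, 0.1, 255],
  [90, 15.4, -3.8, 0, 0.1, 0.1, 255],
  [105, 15.4, -3.8, 0, 0.1, 0.1, 255],
  [115, 15.4, -3.8, 0, 0.1, 0.1, 255],
  [119, 15.4, -3.8, 0, 0.1, 0.1, 255],
  [122, 15.4, -3.8, 0, 0.1, 0.1, 255],
  [122.4, 15.4, -3.8, 0, 0.1, 0.1, 255],
  [122.4, 15.4, -3.8, 0, 0.1, 0.1, 255],
])

```text
time_s: 10.55
eef_pos: [0.5123, -0.3357, 0.0283]
eef_rot: [-0.135, 0.695, -0.136, -0.693]
wrist_force: [0.3, 1.1, -1.0]
opening: 0.223
```

```bash
python3 goto.py 512 -335 26.6 -112.1
```

```text
t 10.55 tcp [ 512.3 -335.7   28.3] a -112.1 tilt x [ 0.0021 -0.0019 -1.    ] q [-0.77  0.51  1.63  0.    1.    1.18] F [ 0.3  1.1 -1. ] open 0.223
[512.0, -335.0, 26.6, -112.1] -> [ 1.7 -0.6  0.6] [-0.   -0.15 -0.06]
```

step_arm([
  [1.6, 0, 0, 0, 0, 0, 255],
  [1.6, 0, 0, 0, 0, 0, 255],
  [1.6, 0, 0, 0, 0, 0, 100],
  [1.6, 0, 0, 0, 0, 0, 100],
  [1.6, 0, 0, 0, 0, 0, 100],
  [1.6, 0, 0, 0, 0, 0, 100],
  [-40, 0, 0, 0, 0, 0, 100],
  [-100, 0, 0, 0, 0, 0, 100],
  [-140, 0, 0, 0, 0, 0, 100],
  [-140, 0, 0, 0, 0, 0, 100],
])

```text
time_s: 11.8
eef_pos: [0.514, -0.3372, 0.1726]
eef_rot: [-0.133, 0.697, -0.138, -0.691]
wrist_force: [0.1, -0.5, 0.2]
opening: 0.609
```

```bash
python3 goto.py 445.7 343 200 -40; python3 - <<'E'
from h import *
snap('wrist');P,im=cloud('wrist');z=P[...,2]*1000
m=(z>45)&(z<62)&(np.indices(z.shape)[0]<250);print('grip top',m.sum(),np.median(P[m],0)*1000)
E
```

```text
t 11.8 tcp [ 514.  -337.2  172.6] a -112.1 tilt x [ 0.0076 -0.0073 -0.9999] q [-0.77  0.32  1.57  0.    1.25  1.18] F [ 0.1 -0.5  0.2] open 0.609
[445.7, 343.0, 200.0, -40.0] -> [ -32.9 -604.4  318.8] [-72.1   -0.35  -0.55]
grip top 4439 [ 506.82760227 -347.94099011   55.209455  ]
```

step_arm([
  [-10, -55, 29, -6.5, 0, 0, 100],
  [-20, -110, 58, -13, 0, 0, 100],
  [-32.9, -165, 87, -20, 0, 0, 100],
  [-32.9, -220, 116, -26, 0, 0, 100],
  [-32.9, -275, 145, -33, 0, 0, 100],
  [-32.9, -330, 174, -39, 0, 0, 100],
  [-32.9, -385, 203, -46, 0, 0, 100],
  [-32.9, -440, 232, -52, 0, 0, 100],
  [-32.9, -495, 261, -59, 0, 0, 100],
  [-32.9, -550, 290, -66, 0, 0, 100],
])

```text
time_s: 13.1
eef_pos: [0.4486, 0.2851, 0.198]
eef_rot: [-0.266, -0.655, -0.265, 0.656]
wrist_force: [1.2, -0.1, -0.2]
opening: 0.607
```

```bash
python3 goto.py 445.7 343 180 -40
```

```text
t 13.1 tcp [448.6 285.1 198. ] a -45.87 tilt x [-0.001  -0.0024 -1.    ] q [ 0.34  0.12  1.75 -0.    1.28  1.15] F [ 1.2 -0.1 -0.2] open 0.607
[445.7, 343.0, 180.0, -40.0] -> [ 17.8 -43.6 -38.3] [-5.87  0.14 -0.05]
```

step_arm([
  [17.8, -35, -30, -5.9, 0.1, 0, 100],
  [17.8, -43.6, -38.3, -5.9, 0.1, 0, 100],
  [17.8, -43.6, -38.3, -5.9, 0.1, 0, 100],
  [17.8, -43.6, -38.3, -5.9, 0.1, 0, 100],
  [17.8, -43.6, -38.3, -5.9, 0.1, 0, 100],
])

```text
time_s: 13.72
eef_pos: [0.4481, 0.3402, 0.1823]
eef_rot: [0.297, 0.643, 0.296, -0.641]
wrist_force: [-0.0, -0.6, 0.3]
opening: 0.606
```

```bash
python3 goto.py 445.7 343 100 -40; cat > lid.py <<'E'
from h import *
import sys
snap('wrist','lid_%s.png'%sys.argv[1]);P,im=cloud('wrist');z=P[...,2]*1000
hsv=cv2.cvtColor(im,cv2.COLOR_RGB2HSV); H,S=hsv[...,0].astype(int),hsv[...,1].astype(int);v,u=np.indices(z.shape)
lo,hi=float(sys.argv[2]),float(sys.argv[3])
def circ(m,n):
    p=(P[m][:,:2]*1000).astype(np.float32); h=cv2.convexHull(p)[:,0]; c=cv2.fitEllipse(h) if len(h)>5 else 0
    print(n,m.sum(),'minEnc',cv2.minEnclosingCircle(p),'ell',c,'z',np.percentile(z[m],[5,50,95]))
lil=(H>120)&(H<155)&(S>35)&(v<300)
circ(lil&(z>lo)&(z<hi),'disc')
circ((H<19)&(S>120)&(v<260)&(z>hi+36),'knobtop')
circ(lil&(z>hi+10),'collar rim')
E
python3 lid.py a 15 26
```

```text
t 13.725 tcp [448.1 340.2 182.3] a -40.33 tilt x [ 3.3e-03 -1.0e-04 -1.0e+00] q [ 0.44  0.2   1.69 -0.    1.25  1.14] F [-0.  -0.6  0.3] open 0.606
[445.7, 343.0, 100.0, -40.0] -> [82.2 -3.9 -0.4] [-0.33 -0.12 -0.15]
disc 6999 minEnc ((503.17706298828125, 215.18948364257812), 195.28880310058594) ell ((499.6241149902344, 217.59725952148438), (162.9436798095703, 391.1084899902344), 24.467689514160156) z [19.30420253 20.83378538 22.43765323]
knobtop 319 minEnc ((452.33953857421875, 344.0107116699219), 26.458599090576172) ell ((451.37493896484375, 343.8729553222656), (30.064489364624023, 54.518035888671875), 49.31740188598633) z [63.35803519 64.57864336 65.96039783]
collar rim 4307 minEnc ((502.10406494140625, 200.7702178955078), 206.05926513671875) ell ((499.7536926269531, 208.58038330078125), (90.0541000366211, 391.2160949707031), 23.022703170776367) z [ 38.97499775  51.45136152 235.27955699]
```

View pics/lid_a.png

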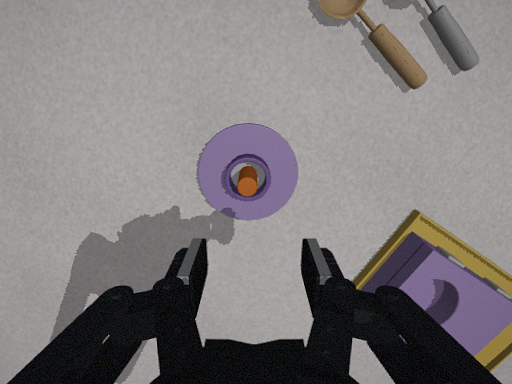

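The wrist view shows the nested lids at (248,172) with the knob top at (247,187), slightly left of the finger centre line. The box corner at right needs masking out.

```bash
sed -i "s/v,u=np.indices(z.shape)/v,u=np.indices(z.shape);roi=(u>185)\&(u<310)\&(v>105)\&(v<232)/; s/^snap('wrist'/if 'n' not in sys.argv: snap('wrist'/; s/^if 'n'\(.*\));P,im/if 'n'\1)\nP,im/; s/np.percentile(z\[m\]/np.percentile(z[m]/; s/p=(P\[m\]/m=m\&roi;p=(P[m]/" lid.py; python3 lid.py a 15 26 n; python3 goto.py
```

```text
disc 5847 minEnc ((443.3071594238281, 343.477294921875), 54.7178840637207) ell ((443.4496765136719, 343.3901062011719), (107.90723419189453, 109.12857818603516), 125.98554992675781) z [19.57856693 20.75339094 21.93106939]
knobtop 311 minEnc ((443.0195007324219, 343.3436279296875), 9.866209030151367) ell ((443.22467041015625, 343.49505615234375), (18.52819061279297, 19.30147361755371), 152.25611877441406) z [63.34258313 64.5586288  65.76625161]
collar rim 647 minEnc ((442.82647705078125, 343.5359802246094), 24.023387908935547) ell ((442.9068603515625, 343.5794677734375), (46.68962478637695, 47.733543395996094), 117.40251159667969) z [37.35503717 40.50633003 41.7387465 ]
t 13.775 tcp [448.1 340.4 182.3] a -40.32 tilt x [ 0.0034  0.     -1.    ] q [ 0.44  0.2   1.69 -0.    1.25  1.14] F [-0.1  0.3  1.4] open 0.609
```

```bash
python3 goto.py 443.1 343.5 44 -40
```

```text
t 13.775 tcp [448.1 340.4 182.3] a -40.32 tilt x [ 0.0034  0.     -1.    ] q [ 0.44  0.2   1.69 -0.    1.25  1.14] F [-0.1  0.3  1.4] open 0.609
[443.1, 343.5, 44.0, -40.0] -> [138.3  -6.2   1.1] [-0.32 -0.13 -0.15]
```

step_arm([
  [20, -6.2, 1.1, -0.3, -0.1, -0.1, 100],
  [60, -6.2, 1.1, -0.3, -0.1, -0.1, 100],
  [90, -6.2, 1.1, -0.3, -0.1, -0.1, 100],
  [110, -6.2, 1.1, -0.3, -0.1, -0.1, 100],
  [122, -6.2, 1.1, -0.3, -0.1, -0.1, 100],
  [130, -6.2, 1.1, -0.3, -0.1, -0.1, 100],
  [136, -6.2, 1.1, -0.3, -0.1, -0.1, 100],
  [136, -6.2, 1.1, -0.3, -0.1, -0.1, 100],
  [136, -6.2, 1.1, -0.3, -0.1, -0.1, 100],
])

```text
time_s: 14.9
eef_pos: [0.4428, 0.3448, 0.0464]
eef_rot: [0.3, 0.641, 0.299, -0.64]
wrist_force: [0.7, -0.5, -0.6]
opening: 0.613
```

```bash
python3 goto.py 443.1 343.5 44 -40
```

```text
t 14.9 tcp [442.8 344.8  46.4] a -39.9 tilt x [ 1.1e-03  1.0e-04 -1.0e+00] q [ 0.45  0.39  1.77 -0.    0.99  1.15] F [ 0.7 -0.5 -0.6] open 0.613
[443.1, 343.5, 44.0, -40.0] -> [2.4 1.1 0.8] [ 0.1  -0.05 -0.04]
```

step_arm([
  [2, 1, 0.8, 0, 0, 0, 100],
  [2, 1, 0.8, 0, 0, 0, 150],
  [2, 1, 0.8, 0, 0, 0, 255],
  [2, 1, 0.8, 0, 0, 0, 255],
  [2, 1, 0.8, 0, 0, 0, 255],
  [2, 1, 0.8, 0, 0, 0, 255],
  [2, 1, 0.8, 0, 0, 0, 255],
])

```text
time_s: 15.78
eef_pos: [0.4427, 0.3435, 0.0441]
eef_rot: [0.299, 0.641, 0.299, -0.64]
wrist_force: [-2.0, 0.6, 4.6]
opening: 0.207
```

```bash
python3 goto.py 443.1 343.5 170 -40
```

```text
t 15.775 tcp [442.7 343.5  44.1] a -39.9 tilt x [ 4.e-04 -1.e-04 -1.e+00] q [ 0.45  0.39  1.77 -0.    0.98  1.14] F [-2.   0.6  4.6] open 0.207
[443.1, 343.5, 170.0, -40.0] -> [-125.9    0.3   -0.3] [ 0.1  -0.01 -0.02]
```

step_arm([
  [-4, 0, 0, 0, 0, 0, 255],
  [-15, 0, 0, 0, 0, 0, 255],
  [-35, 0, 0, 0, 0, 0, 255],
  [-60, 0, 0, 0, 0, 0, 255],
  [-85, 0, 0, 0, 0, 0, 255],
  [-105, 0, 0, 0, 0, 0, 255],
  [-115, 0, 0, 0, 0, 0, 255],
  [-120, 0, 0, 0, 0, 0, 255],
  [-120, 0, 0, 0, 0, 0, 255],
])

```text
time_s: 16.9
eef_pos: [0.4425, 0.3432, 0.1635]
eef_rot: [-0.3, -0.64, -0.299, 0.641]
wrist_force: [1.1, 0.3, -2.2]
opening: 0.208
```

```bash
python3 goto.py 430 200 165 -40; python3 - <<'E'
from h import *
snap('wrist','held.png')
P,im=cloud('wrist');z=P[...,2]*1000;hsv=cv2.cvtColor(im,cv2.COLOR_RGB2HSV); H,S=hsv[...,0].astype(int),hsv[...,1].astype(int);v,u=np.indices(z.shape)
m=(H>120)&(H<155)&(S>35)&(z>130)&(z<155)&(v<300)
p=P[m]*1000;c=p.mean(0);n=np.linalg.svd(p-c,full_matrices=False)[2][2];print('disc',m.sum(),c,'normal',n,np.percentile(p[:,2],[2,50,98]), 'rms',((p-c)@n).std())
E
```

```text
t 16.9 tcp [442.5 343.2 163.5] a -39.9 tilt x [-2.e-04 -5.e-04 -1.e+00] q [ 0.45  0.22  1.71 -0.    1.22  1.14] F [ 1.1  0.3 -2.2] open 0.208
[430.0, 200.0, 165.0, -40.0] -> [ -1.4  82.3 117.9] [ 0.1   0.03 -0.01]
disc 13959 [453.66125594 354.84766269 140.48172516] normal [2.12326652e-03 2.89110834e-06 9.99997746e-01] [138.7130898  140.2144518  148.92512803] rms 2.0131015023847674
```

View pics/held.png

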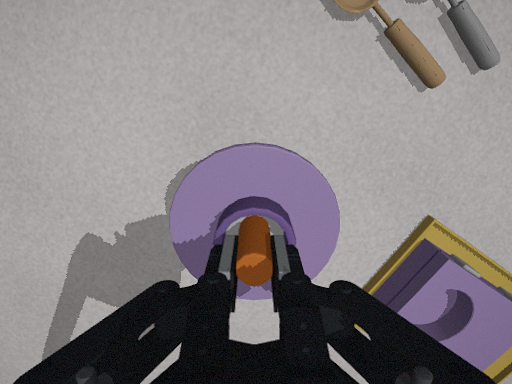

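The lids are held level: disc normal vertical, knob centred between the pads at (254,250). Now I carry them to hover over the well with the tool aligned to the box.

```bash
python3 goto.py 507.3 85.9 150 -72.6
```

```text
t 16.95 tcp [442.2 343.1 163.2] a -39.91 tilt x [-8.e-04 -8.e-04 -1.e+00] q [ 0.45  0.22  1.71 -0.    1.22  1.14] F [ 0.  -0.4 -1.5] open 0.212
[507.3, 85.9, 150.0, -72.6] -> [ 13.3 214.9 155.5] [ 3.269e+01  6.000e-02 -1.000e-02]
```

step_arm([
  [0, 10, 7, 2, 0, 0, 255],
  [0, 35, 25, 6, 0, 0, 255],
  [2, 65, 47, 10, 0, 0, 255],
  [4, 95, 69, 15, 0, 0, 255],
  [6, 125, 90, 19, 0, 0, 255],
  [8, 155, 112, 24, 0, 0, 255],
  [10, 180, 130, 28, 0, 0, 255],
  [12, 200, 145, 31, 0, 0, 255],
  [13, 211, 153, 32.7, 0, 0, 255],
  [13.3, 214.9, 155.5, 32.7, 0, 0, 255],
])

```text
time_s: 18.2
eef_pos: [0.5076, 0.0854, 0.1503]
eef_rot: [-0.106, -0.699, -0.106, 0.699]
wrist_force: [0.1, -0.6, -1.6]
opening: 0.208
```

step_arm([
  [0, 0, 0, 0, 0, 0, 255],
  [0, 0, 0, 0, 0, 0, 255],
  [0, 0, 0, 0, 0, 0, 255],
])

```text
time_s: 18.58
eef_pos: [0.5076, 0.0869, 0.1507]
eef_rot: [0.107, 0.699, 0.107, -0.699]
wrist_force: [0.1, 0.4, -2.7]
opening: 0.206
```

```bash
python3 goto.py 507.3 85.9 130 -72.6; cat > hov.py <<'E'
from h import *
from scipy.optimize import least_squares
snap('wrist','hov.png')
P,im=cloud('wrist');z=P[...,2]*1000;hsv=cv2.cvtColor(im,cv2.COLOR_RGB2HSV); H,S=hsv[...,0].astype(int),hsv[...,1].astype(int);v,u=np.indices(z.shape)
lil=(H>120)&(H<155)&(S>35)&(v<300)
zt=ctrl.get_obs()['eef_pos'][2]*1000
m=lil&(z>zt-44+15)&(z<zt-44+27)
n,l,st,_=cv2.connectedComponentsWithStats(m.astype(np.uint8));k=1+st[1:,4].argmax();m=l==k
p=P[m]*1000;c=p.mean(0);print('disc normal',np.linalg.svd(p-c,full_matrices=False)[2][2].round(4),c.round(1))
f=[]
for col in range(u[m].min()+3,u[m].max()-3):
    r=np.where(m[:,col])[0]
    if r.min()<215: f.append(P[r.min(),col,:2]*1000)
f=np.array(f);s=least_squares(lambda q:np.hypot(f[:,0]-q[0],f[:,1]-q[1])-q[2],[*c[:2],55],loss='soft_l1');print('cap centre',s.x.round(2),len(f))
rim=(H>18)&(H<32)&(S>100)&(z>8)&(z<20);q=P[rim][:,:2]*1000;print('rim',cv2.minAreaRect(q.astype(np.float32)))
d=lil&(z>47)&(z<57);p=P[d][:,:2]*1000
yaw=np.radians(17.4);C=np.array([517.7,52.6]);ex=np.array([np.cos(yaw),np.sin(yaw)]);ey=np.array([-ex[1],ex[0]])
b=np.c_[(p-C)@ex,(p-C)@ey]
e=lambda i,j,rng,fn:[round(float(fn(b[np.abs(b[:,i]-t)<2][:,j])),1) for t in rng if (np.abs(b[:,i]-t)<2).sum()>5]
print('-y edge',e(0,1,range(-20,56,8),np.min));print('+y edge',e(0,1,range(-20,56,8),np.max));print('+x edge',e(1,0,range(-80,81,10),np.max))
cc=(s.x[:2]-C);print('cap in box frame',cc@ex,cc@ey)
E
python3 hov.py
```

```text
t 18.575 tcp [507.6  86.9 150.7] a -72.54 tilt x [ 3.e-04 -2.e-04 -1.e+00] q [-0.06  0.14  1.83 -0.    1.17  1.2 ] F [ 0.1  0.4 -2.7] open 0.206
[507.3, 85.9, 130.0, -72.6] -> [20.7  0.8  0.6] [ 0.06 -0.01 -0.01]
disc normal [ 0.0027 -0.0026  1.    ] [526.3  92.7 127.3]
cap centre [509.29  87.21  54.2 ] 164
rim ((532.6809692382812, 4.2168731689453125), (169.46954345703125, 299.789306640625), 17.68500328063965)
-y edge [-84.7, -85.1, -85.0, -85.0, -84.5, -84.3, -84.6, -84.9, -84.5, -85.1]
+y edge [-41.5, -39.7, -36.9, -33.1, -27.1, -20.4, 84.4, 84.2, 84.3, 84.3]
+x edge [60.1, 60.0, 61.9, 59.6, 60.4, 60.3, 60.2, 60.0, 60.0, 60.0, 60.0, 59.9, 59.8, 59.9, 59.9, 60.0, 60.0]
cap in box frame 2.327354117693675 35.5351063873609
```

View pics/hov.png

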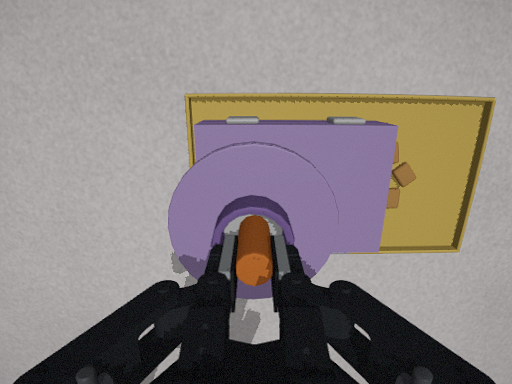

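Both measurements agree with the box centre to 0.3 mm. The TCP is about 1 mm off, within the 3.5 mm plug clearance. Chips at (393,152), (404,174) and (393,198) are still in the tray, clear of everything. I correct and lower.

```bash
python3 goto.py 506.8 85.8 102 -72.6 506.8 85.8 84 -72.6
```

```text
t 18.625 tcp [507.6  86.8 150.7] a -72.54 tilt x [ 3.e-04 -2.e-04 -1.e+00] q [-0.06  0.14  1.83 -0.    1.17  1.2 ] F [ 0.1 -0.6 -1.9] open 0.208
[506.8, 85.8, 102.0, -72.6] -> [48.7  0.7  1.1] [ 0.06 -0.01 -0.02]
[506.8, 85.8, 84.0, -72.6] -> [66.7  0.7  1.1] [ 0.06 -0.01 -0.02]
```

step_arm([
  [10, 0.7, 1.1, 0, 0, 0, 255],
  [25, 0.7, 1.1, 0, 0, 0, 255],
  [38, 0.7, 1.1, 0, 0, 0, 255],
  [45, 0.7, 1.1, 0, 0, 0, 255],
  [48.7, 0.7, 1.1, 0, 0, 0, 255],
  [52, 0.7, 1.1, 0, 0, 0, 255],
  [56, 0.7, 1.1, 0, 0, 0, 255],
  [60, 0.7, 1.1, 0, 0, 0, 255],
  [60, 0.7, 1.1, 0, 0, 0, 255],
])

```text
time_s: 19.75
eef_pos: [0.5067, 0.0852, 0.0903]
eef_rot: [-0.107, -0.699, -0.107, 0.699]
wrist_force: [-0.5, -0.4, -2.3]
opening: 0.209
```

```bash
python3 goto.py 506.8 85.8 84 -72.6
```

```text
t 19.75 tcp [506.7  85.2  90.3] a -72.6 tilt x [-3.e-04 -3.e-04 -1.e+00] q [-0.06  0.22  1.87 -0.    1.05  1.2 ] F [-0.5 -0.4 -2.3] open 0.209
[506.8, 85.8, 84.0, -72.6] -> [ 6.3 -0.6 -0.3] [-0.    0.02 -0.01]
```

Already 6 mm inside the well with no contact force. I lower to seat.

step_arm([
  [2, -0.5, 0, 0, 0, 0, 255],
  [4, -0.5, 0, 0, 0, 0, 255],
  [5.5, -0.5, 0, 0, 0, 0, 255],
  [6.3, -0.5, 0, 0, 0, 0, 255],
  [6.8, -0.5, 0, 0, 0, 0, 255],
  [6.8, -0.5, 0, 0, 0, 0, 255],
])

```text
time_s: 20.5
eef_pos: [0.5068, 0.0857, 0.0841]
eef_rot: [0.107, 0.699, 0.107, -0.699]
wrist_force: [-1.2, 0.9, 2.1]
opening: 0.21
```

Force turned upward at the expected height (TCP 84), so the lid is seated. I release the knob and rise.

step_arm([
  [0, 0, 0, 0, 0, 0, 180],
  [0, 0, 0, 0, 0, 0, 100],
  [0, 0, 0, 0, 0, 0, 80],
  [0, 0, 0, 0, 0, 0, 80],
  [0, 0, 0, 0, 0, 0, 80],
  [-10, 0, 0, 0, 0, 0, 80],
  [-40, 0, 0, 0, 0, 0, 40],
  [-80, 0, 0, 0, 0, 0, 0],
  [-80, 0, 0, 0, 0, 0, 0],
  [-80, 0, 0, 0, 0, 0, 0],
])

```text
time_s: 21.75
eef_pos: [0.5066, 0.0857, 0.164]
eef_rot: [0.107, 0.699, 0.107, -0.699]
wrist_force: [0.0, 0.1, -0.4]
opening: 0.999
```

```bash
python3 lid.py seat 55 66; python3 goto.py 506.8 85.8 60 -72.6
```

```text
disc 7806 minEnc ((508.7542419433594, 85.99048614501953), 54.77105712890625) ell ((508.981201171875, 86.45014190673828), (107.71595001220703, 108.08649444580078), 6.253376007080078) z [59.65280167 60.78455701 61.91084282]
knobtop 487 minEnc ((508.1995544433594, 85.42354583740234), 9.865036964416504) ell ((508.1585998535156, 85.53887939453125), (18.8779296875, 19.299772262573242), 154.0426483154297) z [103.09204537 104.6364809  105.76045923]
collar rim 936 minEnc ((508.1203308105469, 86.38813781738281), 23.969057083129883) ell ((508.2328186035156, 86.38990020751953), (47.33686828613281, 47.413307189941406), 123.59223175048828) z [77.71752049 80.47834796 81.69442895]
t 21.8 tcp [506.1  85.7 163.3] a -72.6 tilt x [-8.e-04 -2.e-04 -1.e+00] q [-0.06  0.12  1.82 -0.    1.2   1.2 ] F [-0.2 -0.6 -0.1] open 0.995
[506.8, 85.8, 60.0, -72.6] -> [ 1.033e+02  1.000e-01 -7.000e-01] [-0.    0.05  0.  ]
```

View pics/lid_seat.png

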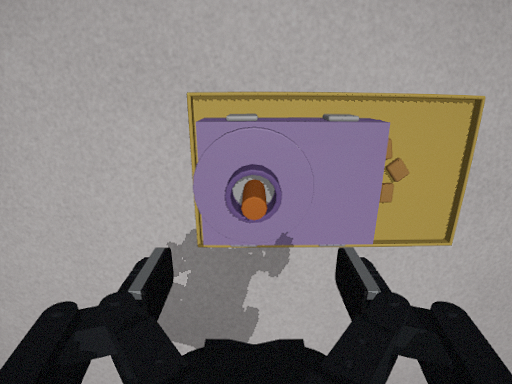

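The lids are seated: knob top measures 104.6 (expected 105), disc top 60.8 (expected 61), and the knob is within about 1.5 mm of the well centre. In the picture the knob is at (254,207) and the collar at (253,194). Next I grip the collar.

```bash
python3 goto.py 508.2 86.2 60 -72.6
```

```text
t 21.8 tcp [506.1  85.7 163.3] a -72.6 tilt x [-8.e-04 -2.e-04 -1.e+00] q [-0.06  0.12  1.82 -0.    1.2   1.2 ] F [-0.2 -0.6 -0.1] open 0.995
[508.2, 86.2, 60.0, -72.6] -> [103.3   0.2  -2.2] [-0.    0.05  0.  ]
```

step_arm([
  [20, 0.2, -2, 0, 0, 0, 0],
  [50, 0.2, -2, 0, 0, 0, 0],
  [75, 0.2, -2, 0, 0, 0, 0],
  [90, 0.2, -2, 0, 0, 0, 0],
  [97, 0.2, -2, 0, 0, 0, 0],
  [101, 0.2, -2, 0, 0, 0, 0],
  [103, 0.2, -2, 0, 0, 0, 0],
  [103, 0.2, -2, 0, 0, 0, 0],
  [103, 0.2, -2, 0, 0, 0, 0],
])

```text
time_s: 22.92
eef_pos: [0.5091, 0.086, 0.0613]
eef_rot: [0.107, 0.699, 0.107, -0.699]
wrist_force: [0.3, -0.1, -0.2]
opening: 1.003
```

```bash
python3 goto.py 508.2 86.2 60 -72.6
```

```text
t 22.925 tcp [509.1  86.   61.3] a -72.6 tilt x [ 1.2e-03 -4.0e-04 -1.0e+00] q [-0.06  0.28  1.88 -0.    0.99  1.2 ] F [ 0.3 -0.1 -0.2] open 1.003
[508.2, 86.2, 60.0, -72.6] -> [ 1.3 -0.4  0.8] [-0.   -0.06 -0.04]
```

step_arm([
  [0.5, -0.2, 0.8, 0, 0, 0, 60],
  [0.5, -0.2, 0.8, 0, 0, 0, 90],
  [0.5, -0.2, 0.8, 0, 0, 0, 105],
  [0.5, -0.2, 0.8, 0, 0, 0, 255],
  [0.5, -0.2, 0.8, 0, 0, 0, 255],
  [0.5, -0.2, 0.8, 0, 0, 0, 255],
  [0.5, -0.2, 0.8, 0, 0, 0, 255],
])

```text
time_s: 23.8
eef_pos: [0.5081, 0.086, 0.061]
eef_rot: [0.107, 0.699, 0.107, -0.699]
wrist_force: [-2.1, 0.2, 5.2]
opening: 0.544
```

```bash
python3 goto.py 508.2 86.2 150 -72.6
```

```text
t 23.8 tcp [508.1  86.   61. ] a -72.6 tilt x [ 6.e-04 -3.e-04 -1.e+00] q [-0.06  0.28  1.88 -0.    0.99  1.2 ] F [-2.1  0.2  5.2] open 0.544
[508.2, 86.2, 150.0, -72.6] -> [-89.   -0.1  -0.2] [ 0.   -0.03 -0.03]
```

step_arm([
  [-2, 0, 0, 0, 0, 0, 255],
  [-5, 0, 0, 0, 0, 0, 255],
  [-10, 0, 0, 0, 0, 0, 255],
  [-18, 0, 0, 0, 0, 0, 255],
  [-30, 0, 0, 0, 0, 0, 255],
  [-45, 0, 0, 0, 0, 0, 255],
  [-62, 0, 0, 0, 0, 0, 255],
  [-80, 0, 0, 0, 0, 0, 255],
  [-96, 0, 0, 0, 0, 0, 255],
  [-110, 0, 0, 0, 0, 0, 255],
])

```text
time_s: 25.05
eef_pos: [0.5081, 0.086, 0.1717]
eef_rot: [0.107, 0.699, 0.107, -0.699]
wrist_force: [-0.6, 0.4, -0.2]
opening: 0.543
```

step_arm([
  [-5, 0, 0, 0, 0, 0, 255],
  [-5, 0, 0, 0, 0, 0, 255],
  [-5, 0, 0, 0, 0, 0, 255],
  [-5, 0, 0, 0, 0, 0, 255],
  [-5, 0, 0, 0, 0, 0, 255],
  [-5, 0, 0, 0, 0, 0, 255],
])

```text
time_s: 25.8
eef_pos: [0.5078, 0.086, 0.1751]
eef_rot: [-0.107, -0.699, -0.107, 0.699]
wrist_force: [-0.2, -0.5, -0.2]
opening: 0.545
```

```bash
python3 goto.py; python3 - <<'E'
from h import *
snap('wrist');snap('scene'); s=ld('scene')['im'][110:270,60:450]
w=ld('wrist')['im']; a=cv2.resize(s,(800,328),interpolation=cv2.INTER_CUBIC); b=cv2.resize(w,(360,270))
out=np.zeros((598,800,3),np.uint8); out[:328]=a; out[328:,:360]=b
cv2.imwrite('pics/final.png',out[:,:,::-1])
P,im=cloud('wrist');z=P[...,2]*1000;hsv=cv2.cvtColor(im,cv2.COLOR_RGB2HSV); H,S=hsv[...,0].astype(int),hsv[...,1].astype(int);v,u=np.indices(z.shape)
zt=ctrl.get_obs()['eef_pos'][2]*1000
m=(H>120)&(H<155)&(S>35)&(v<300)&(z>zt-12)&(z<zt+12);p=P[m]*1000;c=p.mean(0);print(m.sum(),c,np.linalg.svd(p-c,full_matrices=False)[2][2])
P,im=cloud('scene');hsv=cv2.cvtColor(im,cv2.COLOR_RGB2HSV);z=P[...,2]*1000
m=(hsv[...,0]<14)&(hsv[...,1]>150)&(np.hypot(P[...,0]-.508,P[...,1]-.086)<.04)&(z>50)&(z<120);print('knob in scene',m.sum(),np.median(P[m],0) if m.sum() else '',np.percentile(z[m],98) if m.sum() else '')
E
```

```text
t 25.8 tcp [507.8  86.  175.1] a -72.6 tilt x [-1.e-04 -3.e-04 -1.e+00] q [-0.06  0.11  1.81 -0.    1.22  1.2 ] F [-0.2 -0.5 -0.2] open 0.545
15322 [529.53497606  91.94119477 175.54330953] [0.04628935 0.0140609  0.99882911]
knob in scene 84 [0.51264813 0.08262261 0.08537226] 105.20307116865571
```

View pics/final.png

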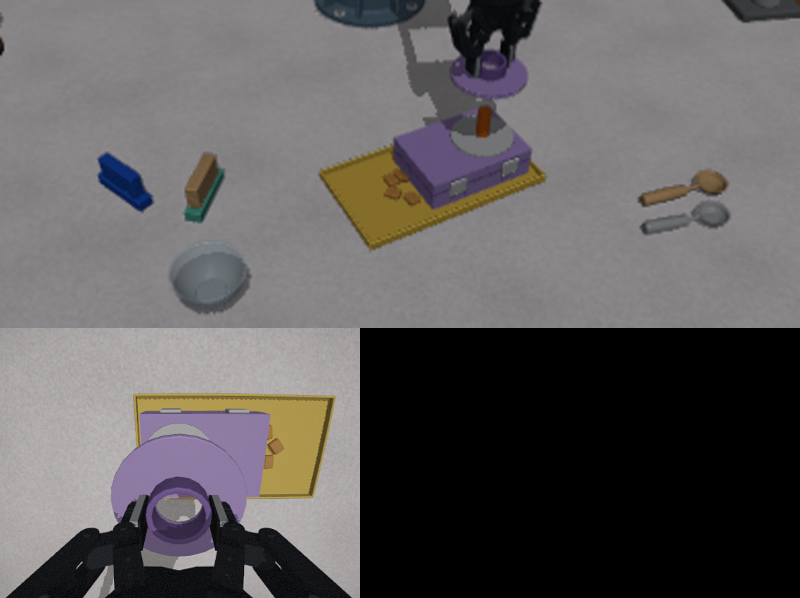

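The cap is held above the knob, the white lid is seated, the four chips are in the tray, the scraper is standing, and the bowl and spoons look unmoved. I hand in.

```bash
python3 -c "
from bench import ctrl
print(ctrl.hand_in())"
```

```text
the job is handed in; nothing more can be done
None
```

The job is handed in at about 26 s of the 72 s allowed; the hand-in reports no verdict. I pushed the chips into the tray with the scraper and set it back on the counter. Then I carried the nested lids by the knob, seated them in the well and lifted the cap alone by its collar.

**Last checks:**
- **Chips:** all four are in the tray. Measured after the push, none was closer than 92 mm from the box centre on the tray side (limit 84). One leans on another, with its highest point about 21 mm up.
- **Scraper:** it stands on the counter, grip top measured at 55 mm (expected 56).
- **Inner lid:** seated, knob top at 104.6 mm before the cap lift and about 105 mm after (expected 105). Before the lift, the wrist camera put it within about 1.5 mm of the well centre. After the lift, the coarser scene camera put it about 6 mm off. I took that as view bias and did not recheck it; the limit is 7 mm.
- **Cap:** held still with its collar centre at about 185 mm, clear above the knob.
- **Cap tilt:** a plane fit gave about 2.8°. That fit includes some collar points, so it is rough, but the limit is 20°.
- **Bowl and spoons:** they look unmoved in the last picture; I did not measure them.
- **Camera agreement:** the top and wrist cameras differed by about 2–3 mm, so I used the wrist values.

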